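# Drop a spent battery into the lever-lid collection box

### The job

A spent battery is waiting on the sloping chute of the battery collection box on the desk, held back by the closed lid. With the fingertips, press the box's lever all the way down and keep it there until the battery has rolled into the box, then ease the lever back up so that the lid closes fully without slamming, and take the hand away. Work only the lever: do not touch the battery or the lid, and leave the other desk things where they are.

Things in the scene. Friction and masses are not known exactly. Their poses are not given: they have to be found in the camera images.
- station: Battery collection box of grey sheet metal, fixed to the desk. Origin: centre of its underside, z up. Open-topped, 140 (x) by 120 (y) by 120 mm high, walls 4 mm. On its +x side (wall 95 mm high) a chute 80 mm wide slopes down into it at 15 degrees, reaching out to x = 191 mm, up to 157 mm high. Lid and lever hinge along y at x = -70, z = 125 mm. The lever sticks out to -x, clear of all fixed parts.
- lever (a joint): Angle of lever and lid, which turn as one about the hinge: 0 = lid shut, lever up (its rest); 0.9 rad = end stop, lever fully down, lid wide open. Pushing the pad down makes it grow: 1.5 to 6 N moves and holds it; at the stop the force rises steeply. The lid's weight pushes the lever back up: it follows a slowly rising fingertip; let go when open, it falls in under half a second and slams.
- lever_pad (a point): Top centre of the lever's black rubber pad, 50 mm long (outward from the hinge), 46 mm wide. Lid shut: the pad rises outward at 0.4 rad, its centre 79 mm outward (box -x) of the hinge and 165 mm above the desk. Fully down: it slopes 0.5 rad below level, centre 80 mm outward, 88 mm above the desk. A fingertip going straight down on its centre stays on it. Site axes = box axes when shut.
- lid: Flat aluminium lid 147 by 126 by 5 mm on the box, rigidly joined to the lever. A lip 76 mm wide hangs 22 mm down from its chute-side edge and holds the battery back. Origin on the hinge axis; axes as the box's when shut. It tips up about the hinge, edge up to 245 mm above the desk when open, and always stays on the box's side of the hinge, away from the lever.
- battery: Spent D-size dry cell, a black-wrapped cylinder with bright steel ends, 34 mm in diameter and 61 mm long, about 140 g, lying across the chute (axis along its own y) against the lid's lip; origin at its centre. When the lid lifts by about 0.3 rad or more it rolls down into the box by itself within a second; in the box its centre is under 40 mm above the desk.
- pencup: Brass pen cup, 68 mm across and 95 mm high, pens up to 170 mm; loose; origin centre of underside. About 170 mm to the box's +y side.
- matchbox: Cardboard matchbox 52 by 36 by 15 mm, loose; origin centre of underside. Lies near the lever, about 125 mm to its -y side.
- jar: Amber glass jar with steel cap, 60 mm across and 85 mm high, loose; origin centre of underside. About 130 mm to the box's -y side.
Not all that is in view belongs to the job. There is more than one size of the battery; the one meant has the size given above.

How it is judged (in metres and radians):
On the way:
1. the lever is held down (lid open more than 0.75 rad of 0.9) with the battery in the box (value of joint lever above 0.75 rad and x of battery in the frame of station between -0.07 and 0.07 m and y of battery in the frame of station between -0.06 and 0.06 m and z of battery in the frame of station between 0 and 0.06 m), for 0.3 s.
At the end, for the whole second after the job is handed in: The lid is shut (lever within 0.04 rad of its rest, still) and the battery lies in the box (its centre within the box walls and less than 60 mm above the desk) (value of joint lever below 0.04 rad and velocity of joint lever between -0.1 and 0.1 rad/s and x of battery in the frame of station between -0.07 and 0.07 m and y of battery in the frame of station between -0.06 and 0.06 m and z of battery in the frame of station between 0 and 0.06 m); the robot touches nothing.
It fails at once if the lid slams: it falls faster than 1.8 rad/s as it reaches the box (last 0.15 rad) (value of joint lever below 0.15 rad and velocity of joint lever below -1.8 rad/s).
It fails at once if the robot touches the battery (contact force between any of the fingers, the arm and battery above 0.5 N).
It fails at once if the robot touches the lid itself (contact force between any of the fingers, the arm and lid above 0.5 N).
It fails at once if the battery is lifted out of the chute (height (world z) of battery above 0.17 m).
It fails at once if the pen cup, matchbox or jar is shifted more than 15 mm (distance of any of pencup, matchbox, jar from where it was at the start of the episode above 0.015 m).
It also fails if it takes over 34 s, if anything falls off the work surface, if the arm or the gripper's body presses on something with over 40 N, if the wrist force passes 120 N, or if a joint passes its speed limit or range.

### The arm

A 7-joint arm with a two-finger parallel gripper is mounted at the origin on the work surface. World frame = base frame: x ahead of the robot, y to its left, z up, the work surface at z = 0. Lengths are in m, angles in degrees, forces in N, time in s.
With the tool pointing down it reaches from about 0.4 to 0.75 m from the base axis. Payload 19.5 kg.
Tool frame: the origin (TCP) lies at the very end of the fingers, on their centre line; the grasp point (between the pads) lies 19 mm behind it; z points along the fingers, y is the line along which they close (so a half turn about z gives the same grasp; the last joint's range is limited). The gripper opens to 85 mm and grips with 20 to 120 N. Pads are 22 mm wide; open, the fingers measure 114 mm over their backs; the gripper's body (76 mm by 85 mm) begins 54 mm behind the grasp point. The pads swing forward as they close: fully open they stand 13 mm farther back than shut.
Start: joints at [62.298, 40.479, -1.581, 85.061, 1.261, 54.483, -4.326], TCP at [0.246, -0.52, 0.231] pointing down, gripper open.
Joint ranges: [-155.06, 155.06], [-18.47, 123.98], [-90, 86.84], [0, 140.48], [-83.41, 263.41], [0, 116], [-161.91, 161.91]. Speed limits (degrees/s): [108.29, 108.29, 147.25, 147.25, 172.46, 172.46, 172.46].

### API

Orientations are given as [roll, pitch, yaw] about the fixed x, y, z axes, in that order (R = Rz(yaw) Ry(pitch) Rx(roll)).
In Python, from bench import r gives the robot as it stands. The module is installed in compiled form; this text tells all that it offers.
- The arm moves only by the tool play_rows, never from a script. Its argument "rows" is a list of rows, each a list of 3 entries, a list of its own where there are three numbers: the shift along the tool's x, y, z in units of 40 mm (1.0 is 40 mm), then the turn, a rotation vector about the tool's x, y, z in units of 8 degrees (1.0 is 8 degrees), then the opening in per cent of the stroke, from 0 (shut) to 100 (fully open). A call has exactly 8 rows; each row is the pose to reach, as a shift and turn from the pose commanded when the call began, along the tool's axes at that moment; what a row does not reach only later rows make up. A row lasts 1/10 s, in which the tool goes at most 50 mm and 8.59 degrees, less where a joint would pass 70% of its speed; a pose out of reach is approached as far as the arm can. A call with a gripper value outside its range is refused whole. The fingers move at their own pace and stop on an object; the grip force is fixed at half the most. Time passes only in rows, so rows that repeat a pose let the fingers close, or fill a call up. It gives the time, the measured TCP pose, the force, the opening and the grip force at its end, in the units of the state.
- r.observe(): the state, without advancing time (a new reading comes with each control period).
- r.get_image(name): name is "side" or "top"; returns the picture (384x512x3 uint8, red, green, blue); there is no depth.
- r.camera_params(name): a dict with "mtx" (3x3 intrinsics, pixels), "R" (3x3) and "t" (3): a world point X has camera coordinates R X + t. Camera axes: x right, y down, z forward; pixel columns grow to the right and rows downward; lengths in m; the calibration is good to about 2 mm. A picture is of the moment at which its call begins. camera_params takes no time and is no camera call.
- r.close_job(): hands the job in; it is judged then, once.
The state is a dict: "time": time; "q": joint angles; "joint_vel": joint speeds; "tau": joint torques, N m; "ee_pos": TCP position; "tool_rot": TCP orientation; "wrist_force": force on the tool from outside, world axes, zero at the start; "ft_torque": the same for the moment, N m; "grip_width": opening from 0.0 (shut) to 1.0 (fully open); "grasp_force": force on a finger pad.
Only numpy, scipy, OpenCV 4.12 (cv2) and the standard library are available. Lean on these libraries where they do the work, as an engineer would, in place of code of your own. Each camera call takes 0.05 s, during which the arm holds its last target. There are 200 camera calls.

## Working session

There is one attempt and no reset: what is moved stays moved. The work goes in short steps, Python scripts to look and compute and a tool call to move; the robot and the scene stay as the last step left them, time stands still between calls to the robot, and variables do not carry over. Pictures are saved under pics/ and viewed, at most 10 in all, crops included, and the job is handed in when it is done.

Besides the shell and the picture viewer there is one more tool, called after "Call:" as name(argument=value, ...), one argument or row to a line, values as JSON. play_rows: Moves the arm, as the interface text tells. Its arguments: {"type":"object","properties":{"rows":{"type":"array"}},"required":["rows"]}

```bash
mkdir -p pics
python3 - <<'E'
from bench import r
import cv2
for n in("top","side"):
    cv2.imwrite(f"pics/{n}0.png",r.get_image(n)[:,:,::-1]); p=r.camera_params(n); print(n,p["mtx"].tolist(),p["R"].round(4).tolist(),p["t"].round(4).tolist())
print(r.observe())
E
```

```text
top [[351.8018275686202, 0.0, 254.34339779978376], [0.0, 351.8018275686202, 187.3648007679405], [0.0, 0.0, 1.0]] [[0.0199, -0.9994, 0.0269], [-0.9917, -0.0232, -0.1267], [0.1273, -0.0242, -0.9916]] [0.0259, 0.6406, 0.7599]
side [[389.53204604539184, 0.0, 255.50735450535763], [0.0, 389.53204604539184, 189.6779041833774], [0.0, 0.0, 1.0]] [[-0.8705, 0.4919, -0.0179], [0.3663, 0.623, -0.6912], [-0.3288, -0.6082, -0.7225]] [0.5156, -0.1649, 1.0869]
{'time': 0.1, 'q': array([62.29758612, 40.50998156, -1.5826298 , 85.07811405,  1.25871144,
       54.48235403, -4.32693598]), 'joint_vel': array([ 0.08652104, -0.07198791, -0.01804392,  0.10811113, -0.13990245,
       -0.00421167, -0.01465944]), 'tau': array([ 9.47058033e-04, -8.84299636e+01,  1.23603534e+00, -2.36451960e+01,
        1.69740280e-02,  5.15933905e-03, -4.67934137e-05]), 'ee_pos': array([ 0.24577188, -0.51959648,  0.23089277]), 'tool_rot': array([-1.79946779e+02, -1.49415717e-04,  2.53111513e+01]), 'wrist_force': array([ 0.43576229, -0.09404962, -0.52874933]), 'ft_torque': array([ 0.02390276, -0.01964678,  0.03331973]), 'grasp_force': 0.0, 'grip_width': 1.0012143231164379}
```

View pics/top0.png

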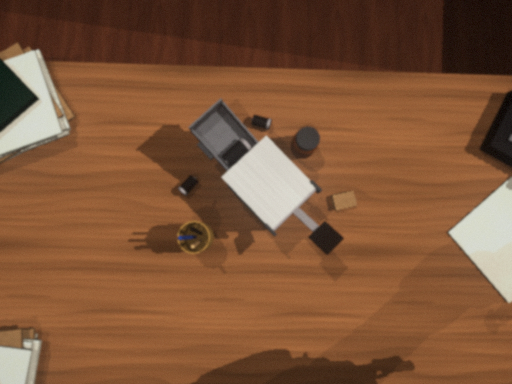

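View pics/side0.png

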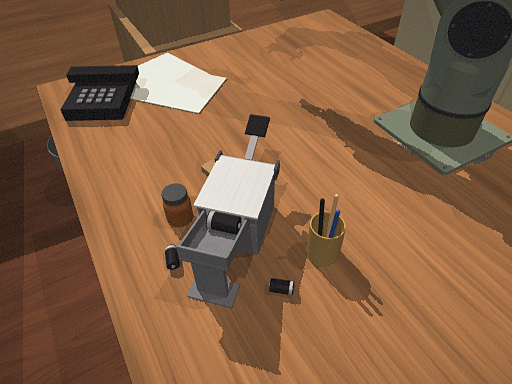

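The top picture shows the pad at (326,237), the lid corners at (266,138), (315,189), (275,230) and (223,181), the matchbox at (343,201) and the jar at (306,141). The side picture shows the pad at (257,126).

```bash
cat > h.py <<'E'
from bench import r
import numpy as np, cv2
def ray(n,px,z):
    p=r.camera_params(n);R=np.array(p["R"]);c=-R.T@np.array(p["t"])
    d=R.T@np.linalg.inv(p["mtx"])@np.array([*px,1.]);return c+d*(z-c[2])/d[2]
def tri(a,b):
    P=[np.array(r.camera_params(n)["mtx"])@np.c_[r.camera_params(n)["R"],r.camera_params(n)["t"]] for n in("top","side")]
    X=cv2.triangulatePoints(P[0],P[1],np.array(a,float),np.array(b,float))[:,0];return X[:3]/X[3]
E
python3 - <<'E'
from h import *
print("pad",tri((326,237),(257,126)),ray("top",(326,237),.165),ray("side",(257,126),.165))
L=[ray("top",p,.129) for p in((266,138),(315,189),(275,230),(223,181))];print(np.round(L,3))
print([np.linalg.norm(L[i]-L[i-1]).round(3) for i in range(4)])
h=(L[1]+L[2])/2;f=(L[0]+L[3])/2;u=(f-h)/np.linalg.norm(f-h);print("hinge",h,"x axis yaw",np.degrees(np.arctan2(u[1],u[0])),"pad pred",h-.079*u)
for p in((326,222),(343,237),(325,254),(309,238)):print(ray("top",p,.165).round(3))
print("match",ray("top",(343,201),.015),"jar",ray("top",(306,141),.085))
E
```

```text
pad [ 0.53179919 -0.09575764  0.15932876] [ 0.53236368 -0.09482181  0.165     ] [ 0.53506448 -0.08881096  0.165     ]
[[ 0.732  0.02   0.129]
 [ 0.628 -0.081  0.129]
 [ 0.544 -0.001  0.129]
 [ 0.64   0.106  0.129]]
[np.float64(0.125), np.float64(0.145), np.float64(0.116), np.float64(0.143)]
hinge [ 0.58598597 -0.04110228  0.129     ] x axis yaw 46.12480410117172 pad pred [ 0.53123188 -0.09804953  0.129     ]
[ 0.561 -0.095  0.165]
[ 0.533 -0.127  0.165]
[ 0.501 -0.093  0.165]
[ 0.53  -0.062  0.165]
match [ 0.61574677 -0.17005632  0.015     ] jar [ 0.73932926 -0.07038591  0.085     ]
```

Call:
play_rows(
  rows=[
    [[0.7, -0.4, 0], [0, 0, -0.3], 0],
    [[1.6, -0.95, 0], [0, 0, -0.6], 0],
    [[2.5, -1.5, 0], [0, 0, -1.0], 0],
    [[3.4, -2.05, 0], [0, 0, -1.4], 0],
    [[4.3, -2.6, 0], [0, 0, -1.8], 0],
    [[5.2, -3.1, 0], [0, 0, -2.2], 0],
    [[6.1, -3.65, 0], [0, 0, -2.6], 0],
    [[7.0, -4.2, 0], [0, 0, -2.6], 0],
  ],
)

```text
time: 0.9
ee_pos: [0.4277, -0.2467, 0.2312]
tool_rot: [-180.0, -0.0, 46.2]
wrist_force: [0.8, -1.2, -0.3]
grip_width: -0.001
grasp_force: 0.0
```

Call:
play_rows(
  rows=[
    [[0.8, -0.13, 0], [0, 0, 0], 0],
    [[1.6, -0.26, 0], [0, 0, 0], 0],
    [[2.4, -0.4, 0], [0, 0, 0], 0],
    [[3.2, -0.53, 0], [0, 0, 0], 0],
    [[3.9, -0.65, 0], [0, 0, 0], 0],
    [[4.3, -0.72, 0.2], [0, 0, 0], 0],
    [[4.5, -0.74, 0.5], [0, 0, 0], 0],
    [[4.5, -0.74, 0.65], [0, 0, 0], 0],
  ],
)

```text
time: 1.7
ee_pos: [0.5301, -0.0979, 0.2035]
tool_rot: [-179.9, 0.1, 46.1]
wrist_force: [-1.2, -0.6, 0.1]
grip_width: 0.003
grasp_force: 0.0
```

Run:
```python
from h import *
a=r.get_image("top")[130:290,220:420];b=r.get_image("side")[60:220,160:360]
cv2.imwrite("pics/c1.png",cv2.resize(np.hstack([a,b]),(800,320),interpolation=2)[:,:,::-1]);print(r.observe()["ee_pos"])
```

```text
[ 0.52958203 -0.09910176  0.20408697]
```

View pics/c1.png

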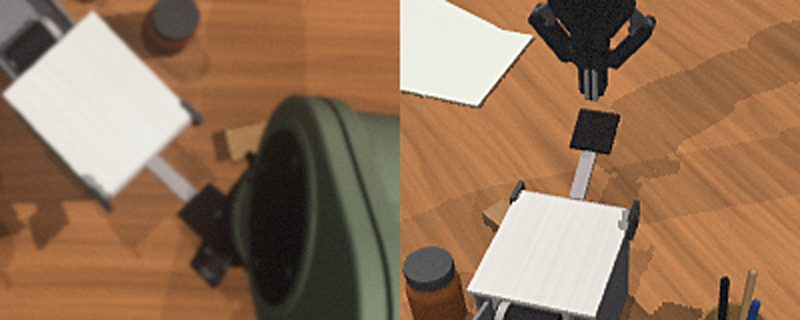

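The crop shows the shut fingertips right above the pad (tip about side pixel (257,109), pad centre about (257,125)). I will press down now.

Call:
play_rows(
  rows=[
    [[0, 0, 0.3], [0, 0, 0], 0],
    [[0, 0, 0.6], [0, 0, 0], 0],
    [[0, 0, 0.8], [0, 0, 0], 0],
    [[0, 0, 1.0], [0, 0, 0], 0],
    [[0, 0, 1.2], [0, 0, 0], 0],
    [[0, 0, 1.4], [0, 0, 0], 0],
    [[0, 0, 1.6], [0, 0, 0], 0],
    [[0, 0, 1.8], [0, 0, 0], 0],
  ],
)

```text
time: 2.6
ee_pos: [0.5305, -0.098, 0.1327]
tool_rot: [-180.0, 0.0, 46.1]
wrist_force: [-0.5, -1.2, 2.0]
grip_width: 0.004
grasp_force: 1.1
```

Contact, at about 2–3 N. Next I press on to about 0.097.

Call:
play_rows(
  rows=[
    [[0, 0, 0.15], [0, 0, 0], 0],
    [[0, 0, 0.3], [0, 0, 0], 0],
    [[0, 0, 0.45], [0, 0, 0], 0],
    [[0, 0, 0.6], [0, 0, 0], 0],
    [[0, 0, 0.7], [0, 0, 0], 0],
    [[0, 0, 0.8], [0, 0, 0], 0],
    [[0, 0, 0.87], [0, 0, 0], 0],
    [[0, 0, 0.87], [0, 0, 0], 0],
  ],
)

```text
time: 3.4
ee_pos: [0.5304, -0.098, 0.0982]
tool_rot: [-180.0, 0.0, 46.1]
wrist_force: [0.7, -0.8, 1.8]
grip_width: -0.001
grasp_force: 0.6
```

Run:
```python
from h import *
a=r.get_image("top")[80:260,180:380];b=r.get_image("side")[100:280,150:350]
cv2.imwrite("pics/c2.png",cv2.resize(np.hstack([a,b]),(800,360),interpolation=2)[:,:,::-1]);o=r.observe();print(o["ee_pos"],o["wrist_force"])
```

```text
[ 0.53043006 -0.09807399  0.09854461] [-1.60274372 -0.05166585  0.81425401]
```

View pics/c2.png

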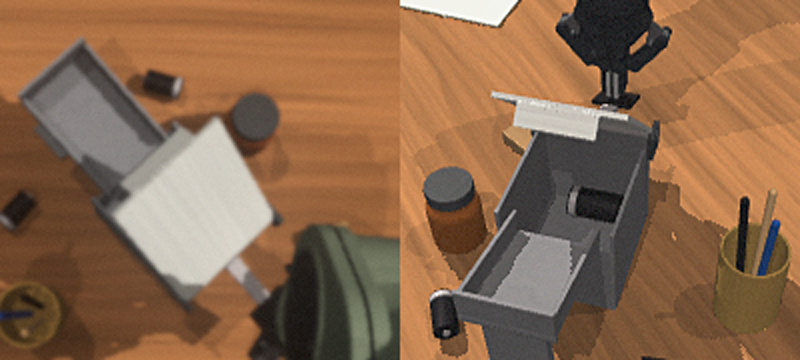

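The lid is wide open, and the battery is inside the box (side crop (597,203), about full pixel (248,201)). I press the last few millimetres to the stop.

Call:
play_rows(
  rows=[
    [[0, 0, 0.03], [0, 0, 0], 0],
    [[0, 0, 0.06], [0, 0, 0], 0],
    [[0, 0, 0.09], [0, 0, 0], 0],
    [[0, 0, 0.12], [0, 0, 0], 0],
    [[0, 0, 0.12], [0, 0, 0], 0],
    [[0, 0, 0.12], [0, 0, 0], 0],
    [[0, 0, 0.12], [0, 0, 0], 0],
    [[0, 0, 0.12], [0, 0, 0], 0],
  ],
)

```text
time: 4.3
ee_pos: [0.5305, -0.098, 0.0937]
tool_rot: [-180.0, 0.0, 46.1]
wrist_force: [-0.3, -0.8, 1.3]
grip_width: -0.004
grasp_force: 0.5
```

Call:
play_rows(
  rows=[
    [[0, 0, 0.03], [0, 0, 0], 0],
    [[0, 0, 0.06], [0, 0, 0], 0],
    [[0, 0, 0.09], [0, 0, 0], 0],
    [[0, 0, 0.12], [0, 0, 0], 0],
    [[0, 0, 0.12], [0, 0, 0], 0],
    [[0, 0, 0.12], [0, 0, 0], 0],
    [[0, 0, 0.12], [0, 0, 0], 0],
    [[0, 0, 0.12], [0, 0, 0], 0],
  ],
)

```text
time: 5.1
ee_pos: [0.5308, -0.0979, 0.0899]
tool_rot: [180.0, -0.0, 46.1]
wrist_force: [-5.0, 1.8, 24.7]
grip_width: -0.002
grasp_force: 11.6
```

The force rose to about 25 N, so the lever is at the stop. I hold briefly, then ease up at about 30–40 mm/s.

Call:
play_rows(
  rows=[
    [[0, 0, -0.03], [0, 0, 0], 0],
    [[0, 0, -0.04], [0, 0, 0], 0],
    [[0, 0, -0.04], [0, 0, 0], 0],
    [[0, 0, -0.04], [0, 0, 0], 0],
    [[0, 0, -0.1], [0, 0, 0], 0],
    [[0, 0, -0.18], [0, 0, 0], 0],
    [[0, 0, -0.26], [0, 0, 0], 0],
    [[0, 0, -0.34], [0, 0, 0], 0],
  ],
)

```text
time: 5.9
ee_pos: [0.5305, -0.098, 0.1028]
tool_rot: [-180.0, 0.0, 46.1]
wrist_force: [-1.0, 0.3, 1.2]
grip_width: 0.0
grasp_force: 0.6
```

Call:
play_rows(
  rows=[
    [[0, 0, -0.08], [0, 0, 0], 0],
    [[0, 0, -0.16], [0, 0, 0], 0],
    [[0, 0, -0.24], [0, 0, 0], 0],
    [[0, 0, -0.32], [0, 0, 0], 0],
    [[0, 0, -0.4], [0, 0, 0], 0],
    [[0, 0, -0.48], [0, 0, 0], 0],
    [[0, 0, -0.56], [0, 0, 0], 0],
    [[0, 0, -0.64], [0, 0, 0], 0],
  ],
)

```text
time: 6.7
ee_pos: [0.5306, -0.0979, 0.1284]
tool_rot: [180.0, -0.0, 46.1]
wrist_force: [-1.5, -0.7, 1.3]
grip_width: 0.0
grasp_force: 0.8
```

Call:
play_rows(
  rows=[
    [[0, 0, -0.08], [0, 0, 0], 0],
    [[0, 0, -0.16], [0, 0, 0], 0],
    [[0, 0, -0.24], [0, 0, 0], 0],
    [[0, 0, -0.32], [0, 0, 0], 0],
    [[0, 0, -0.4], [0, 0, 0], 0],
    [[0, 0, -0.48], [0, 0, 0], 0],
    [[0, 0, -0.56], [0, 0, 0], 0],
    [[0, 0, -0.64], [0, 0, 0], 0],
  ],
)

```text
time: 7.5
ee_pos: [0.5306, -0.0979, 0.154]
tool_rot: [-180.0, -0.0, 46.1]
wrist_force: [0.4, 1.2, 1.9]
grip_width: -0.003
grasp_force: 0.7
```

Call:
play_rows(
  rows=[
    [[0, 0, -0.08], [0, 0, 0], 0],
    [[0, 0, -0.16], [0, 0, 0], 0],
    [[0, 0, -0.24], [0, 0, 0], 0],
    [[0, 0, -0.32], [0, 0, 0], 0],
    [[0, 0, -0.4], [0, 0, 0], 0],
    [[0, 0, -0.48], [0, 0, 0], 0],
    [[0, 0, -0.56], [0, 0, 0], 0],
    [[0, 0, -0.64], [0, 0, 0], 0],
  ],
)

```text
time: 8.3
ee_pos: [0.5304, -0.098, 0.1795]
tool_rot: [-180.0, 0.0, 46.1]
wrist_force: [-1.3, -0.4, 0.6]
grip_width: 0.003
grasp_force: 0.0
```

Contact is lost, so the lever should be back at rest. I back off upward and check.

Call:
play_rows(
  rows=[
    [[0, 0, -0.3], [0, 0, 0], 0],
    [[0, 0, -0.7], [0, 0, 0], 0],
    [[-0.4, 0, -1.2], [0, 0, 0], 0],
    [[-1.0, 0, -1.6], [0, 0, 0], 0],
    [[-1.8, 0, -1.8], [0, 0, 0], 0],
    [[-2.6, 0, -2.0], [0, 0, 0], 0],
    [[-3.2, 0, -2.0], [0, 0, 0], 0],
    [[-3.2, 0, -2.0], [0, 0, 0], 0],
  ],
)

```text
time: 9.1
ee_pos: [0.4399, -0.1926, 0.2598]
tool_rot: [180.0, 0.1, 45.9]
wrist_force: [1.3, 0.8, -0.5]
grip_width: 0.001
grasp_force: 0.0
```

Run:
```python
from h import *
a=r.get_image("top")[80:260,180:380];b=r.get_image("side")[100:280,150:350]
cv2.imwrite("pics/c3.png",cv2.resize(np.hstack([a,b]),(800,360),interpolation=2)[:,:,::-1]);o=r.observe();print(o["ee_pos"],o["wrist_force"])
```

```text
[ 0.44193871 -0.19016139  0.25946216] [ 0.34736012 -0.27439486 -0.41837952]
```

View pics/c3.png

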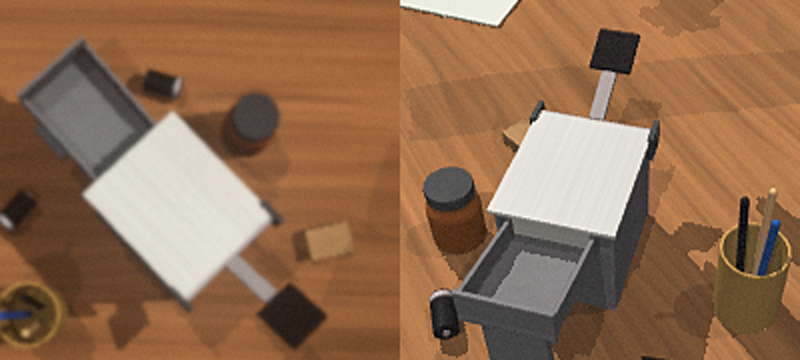

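The picture shows the lid shut (side crop (575,170)), the pad back up at its starting position, the chute empty, the other things unmoved and the hand clear.

```bash
python3 -c "
from bench import r
print(r.close_job())"
```

```text
the job is handed in; nothing more can be done
None
```

I pressed the lever to its stop until the battery had rolled into the box, then eased it back up until the lid shut, took the hand away and handed the job in; no verdict was returned.

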